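# Shut off the gas and point out the burner that lost its cap

## Robot

A 6-joint arm with a two-finger parallel gripper is mounted at the origin on the work surface. World frame = base frame: x ahead of the robot, y to its left, z up, the work surface at z = 0. Lengths are in mm, angles in rad, forces in N, time in s.
With the tool pointing down it reaches from about 250 to 800 mm from the base axis. Payload 8.5 kg.
Tool frame: the origin (TCP) lies between the finger pads, 19 mm behind the fingertips; this is the grasp point; z points along the fingers, y is the line along which they close (so a half turn about z gives the same grasp; the last joint's range is limited). The gripper opens to 85 mm and grips with 20 to 120 N. Pads are 22 mm wide; open, the fingers measure 114 mm over their backs; the gripper's body (76 mm by 85 mm) begins 54 mm behind the grasp point. The pads swing forward as they close: fully open they stand 13 mm farther back than shut.
Start: joints at [-1.284, 0.238, -0.013, 1.319, 0, 1.571], TCP at [148.501, -503.516, 249.976] pointing down, gripper open.
Joint ranges: [-2.66, 2.66], [-1.03, 1.9], [-1.14, 1.46], [-1.82, 2.27], [-1.45, 1.34], [-3.14, 3.14]. Speed limits (rad/s): [2.22, 2.22, 2.79, 3.14, 3.14, 3.14].

## Interface

Orientations are given as a 3x3 rotation matrix whose columns are the frame's x, y, z axes.
In Python, from cell import readout, optics, finish_job gives the robot as it stands.
- The arm moves only by the tool move_arm, never from a script. Its arguments are lists of equal length, an entry for each row: "claw": the opening, from 0 (shut) to 1 (fully open); "linear": the shift along the world's x, y, z as a fraction of full scale, a list of three; "dr": the turn, a rotation vector about the world's x, y, z as a fraction of full scale, a list of three. In form: {"claw": [claw, ...], "linear": [[tx, ty, tz], ...], "dr": [[ax, ay, az], ...]}. A call has 1 to 5 rows; each row shifts and turns the commanded pose from where the row before left it; what a row does not reach is not made up. Full scale, the value 1, is 15 cm for a shift and 60 degrees for a turn. A row lasts 1/12 s, in which the tool goes at most 41.7 mm and 7.16 degrees, less where a joint would pass 70% of its speed; a pose out of reach is approached as far as the arm can. A call with a number of a shift or a turn outside -1 to 1 is refused whole. A call with a gripper value outside its range is refused whole. The fingers move at their own pace and stop on an object; "grip_force" is the grip in N (left out, the last holds). Time passes only in rows, so rows that do not move let the fingers close. It gives the time, the measured TCP pose, the force, the opening and the grip force at its end, in the units of the state.
- readout.observe(): the state, without advancing time (a new reading comes with each control period).
- optics.snapshot(name): name is "scene" or "top"; returns a dict with "pixels" (384x512x3 uint8, blue, green, red), "depth" (384x512 float32, mm along the optical axis (not along the pixel's ray), 0 where there is no reading), "K" (3x3 intrinsics, pixels), "R" (3x3) and "t" (3): a world point X has camera coordinates R X + t. Camera axes: x right, y down, z forward; pixel columns grow to the right and rows downward; lengths in mm; the calibration is good to about 2 mm. A picture is of the moment at which its call begins.
- finish_job(): hands the job in; it is judged then, once.
The state is a dict: "t": time; "joint_positions": joint angles; "qvel": joint speeds; "joint_torque": joint torques, N m; "position": TCP position; "eef_rot": TCP orientation; "wrist_force": force on the tool from outside, world axes, zero at the start; "torque": the same for the moment, N m; "finger_gap": opening from 0.0 (shut) to 1.0 (fully open); "grip_force": force on a finger pad.
Only numpy, scipy, OpenCV 4.12 (cv2) and the standard library are available. Lean on these libraries where they do the work, as an engineer would, in place of code of your own. Each camera call takes 0.05 s, during which the arm holds its last target. There are 200 camera calls.

## Task

The gas hob has lost one burner cap. First push the gas shut-off lever all the way over, away from you, to its stop; then point at the burner without a cap, fingertips just above its middle for two seconds; then point in the same way at the missing cap, which lies on the counter, and finish while still pointing at it. Point without touching - the hob, the burners and the cap must not be touched - point at no other burner, nor at the jar lid or the cutter ring, and leave everything else where it stands.

Things in the scene. Friction and masses are not known exactly. Their poses are not given: they have to be found in the camera images.
- gas_lever (a joint): Angle of the gas shut-off lever, rad: 0 = open, leaning 0.5 rad from upright towards the robot (-x of gas_valve); 1.0 = shut, against its stop, leaning 0.5 rad the other way (+x of gas_valve). It starts between 0 and 0.2, stays where it is left, and takes 2 to 4 N at its ball to move.
- gas_lever_tip (a point): Centre of the steel ball, 26 mm across, at the end of the shut-off lever: a round steel bar 10 mm thick, 80 mm from its pivot to the ball's centre. The pivot is 22 mm above the counter, on the middle of gas_valve.
- gas_valve: Brass valve block of the gas lever, 70 x 50 x 25 mm (x, y, z), fixed to the counter on the robot's left, with a short copper pipe at its +y side. Origin: centre of its underside. The lever swings in its x-z plane, and pushing the ball along the block's +x shuts it; the block is turned by up to 0.35 rad from the world's x.
- hob: Gas hob: white enamel plate 460 x 520 mm, top 12 mm above the counter, with four burners (200 mm apart in x, 230 mm in y) and four black knobs on the robot's side, not to be used. Origin: centre of its underside. The tops of its black pan supports are 56 mm above the counter; over each burner four bars reach in to 39 mm from its centre.
- burner_bare: The burner without a cap: an open hollow aluminium crown, 74 mm across at the foot and 60 mm at its rim, with a brass jet showing in the middle. It may be at any of the four places of the hob. Origin: centre of its foot, on the hob plate, 12 mm above the counter.
- burner_bare_top (a point): Middle of the open mouth of the burner without a cap, level with its rim, 22 mm above the hob plate (34 mm above the counter; the pan supports around it stand 22 mm higher).
- burner_1_top (a point): Point in the middle of the top of a burner that has its cap: same aluminium crown under a black, solid round cap 68 mm across; this point is 31.5 mm above the hob plate (about 44 mm above the counter). Not to be pointed at or touched.
- burner_2_top (a point): Point in the middle of the top of a burner that has its cap: same aluminium crown under a black, solid round cap 68 mm across; this point is 31.5 mm above the hob plate (about 44 mm above the counter). Not to be pointed at or touched.
- burner_3_top (a point): Point in the middle of the top of a burner that has its cap: same aluminium crown under a black, solid round cap 68 mm across; this point is 31.5 mm above the hob plate (about 44 mm above the counter). Not to be pointed at or touched.
- burner_1: Burner with its cap, the one of burner_1_top. Origin: centre of its foot, on the hob plate.
- burner_2: Burner with its cap, the one of burner_2_top. Origin: centre of its foot, on the hob plate.
- burner_3: Burner with its cap, the one of burner_3_top. Origin: centre of its foot, on the hob plate.
- loose_cap: The missing cap, lying on the counter to the left of the hob: a black, solid round disc 68 mm across and 10 mm thick, bevelled at its upper edge, like those on the other burners. Loose, 0.15 kg. Origin: centre of its underside, on the counter.
- jar_lid: Black jar lid lying upside down, like a shallow open dish with a thin rim: 72 mm across, 16 mm high. Lies near the cap. Loose. Origin: centre of its underside.
- cutter_ring: Dark steel cutter ring, open through the middle: 70 mm across, 22 mm high, wall 3 mm. Lies near the cap. Loose. Origin: centre of its underside.
- mug: White mug, 76 mm across and 88 mm high, beyond the three flat round things. Loose. Origin: centre of its underside.
- salt_shaker: White salt shaker, 42 mm across and 78 mm high, left of the gas lever. Loose. Origin: centre of its underside.
- spice_jar: Amber glass spice jar, 44 mm across and 95 mm high, on the right of the hob, beyond the bowl. Loose. Origin: centre of its underside.
- bowl: Blue bowl, 130 mm across and 50 mm high, on the counter to the right of the hob. Loose. Origin: centre of its underside.
Not all that is in view belongs to the job. Leave any red look-alike of the loose_cap alone.

How it is judged:
By the outcome, as a careful person would: the job done as asked, in the order asked, and still so for the second after the job is handed in, with the robot touching nothing.
It also fails if it takes over 51 s, if anything falls off the work surface, if the arm or the gripper's body presses on something with over 40 N, if the wrist force passes 120 N, or if a joint passes its speed limit or range.

## Working session

There is one attempt and no reset: what is moved stays moved. The work goes in short steps, Python scripts to look and compute and a tool call to move; the robot and the scene stay as the last step left them, time stands still between calls to the robot, and variables do not carry over. Pictures are saved under pics/ and viewed, at most 10 in all, crops included, and the job is handed in when it is done.

Besides the shell and the picture viewer there is one more tool, called after "Emit:" as name(argument=value, ...), one argument or row to a line, values as JSON. move_arm: Moves the arm, as the interface text tells. Shift numbers are shares of 15 cm and turn numbers shares of 60 degrees, none past 1 either way. Its arguments: {"type":"object","properties":{"claw":{"type":"array","items":{"type":"number"}},"linear":{"type":"array","items":{"type":"array","items":{"type":"number","minimum":-1,"maximum":1}}},"dr":{"type":"array","items":{"type":"array","items":{"type":"number","minimum":-1,"maximum":1}}},"grip_force":{"type":"number"}},"required":["claw","linear","dr"]}

```bash
mkdir -p pics; cat > h.py <<'E'
import numpy as np,cv2,pickle
from cell import readout,optics
def snap(n,tag):
    s=optics.snapshot(n); pickle.dump(s,open(f'{tag}.pkl','wb')); return s
def load(tag): return pickle.load(open(f'{tag}.pkl','rb'))
def world(s,u,v,d=None,z=None):
    K,R,t=s['K'],np.array(s['R']),np.array(s['t'])
    ray=np.linalg.inv(K)@np.array([u,v,1.])
    if z is not None:
        o=-R.T@t; w=R.T@ray; return o+w*(z-o[2])/w[2]
    if d is None:
        d=np.median(s['depth'][int(v)-1:int(v)+2,int(u)-1:int(u)+2])
    return R.T@(ray*d-t)
def crop(s,f,u0,v0,u1,v1,k):
    cv2.imwrite(f,cv2.resize(s['pixels'][v0:v1,u0:u1],None,fx=k,fy=k,interpolation=cv2.INTER_CUBIC))
E
python3 - <<'E'
from h import *
a=snap('top','top0');b=snap('scene','sc0')
cv2.imwrite('pics/top0.png',cv2.resize(a['pixels'],None,fx=1.5,fy=1.5));cv2.imwrite('pics/sc0.png',cv2.resize(b['pixels'],None,fx=1.5,fy=1.5))
o=readout.observe();print(o['t'],o['position'],o['eef_rot'],o['finger_gap'])
for s in(a,b):print(-np.array(s['R']).T@s['t'],s['R'][2])
E
```

```text
0.1 [ 148.42863591 -503.2175957   249.43266891] [[ 9.59140814e-01  2.82928899e-01 -3.70217813e-04]
 [ 2.82929141e-01 -9.59139989e-01  1.25836912e-03]
 [ 9.38280613e-07 -1.31169859e-03 -9.99999140e-01]] 0.997139325890557
[ 375.55391148  -10.93653635 1560.28442891] [ 0.09509298 -0.00742364 -0.99544071]
[ 1083.17091298 -1028.98652215  1044.23103309] [-0.37877409  0.66146409 -0.64729858]
```

View pics/top0.png

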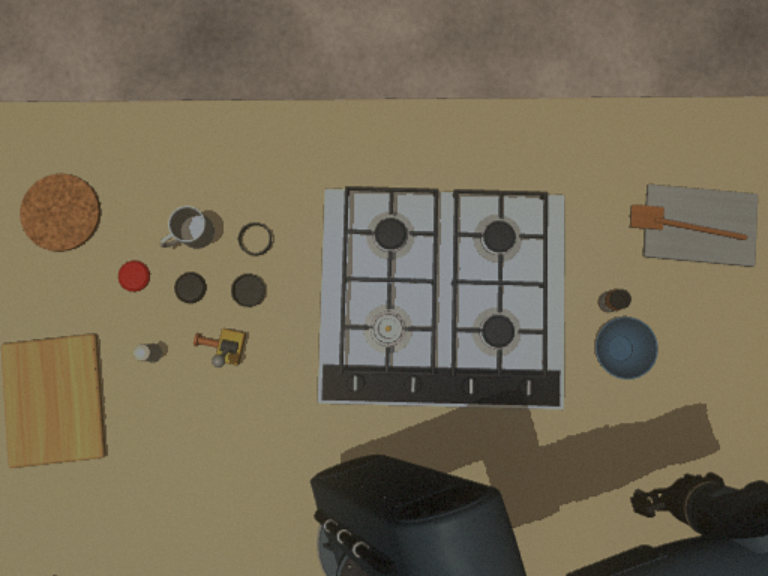

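View pics/sc0.png

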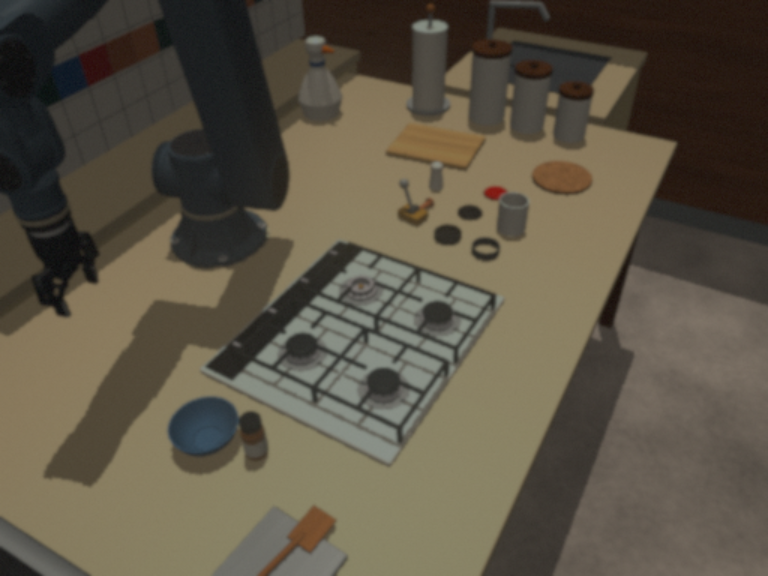

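The top view (shown at 1.5x) has the bare burner at (388,328), near-left, with its brass jet showing. The capped burners are at (391,234), (498,236) and (498,331). The lever ball is at (218,361) and its block at (231,345).

These could be taken for the cap: dark disc (190,288), dark disc (249,290), ring (256,238, open), red disc (134,276, to be left alone). A close crop should separate the two dark discs.

```bash
python3 - <<'E'
from h import *
a=load('top0');b=load('sc0')
c=a['pixels'][140:255,85:190].astype(float)
c=np.clip(c*1.8,0,255).astype(np.uint8)
c=cv2.resize(c,None,fx=5,fy=5,interpolation=cv2.INTER_CUBIC)
d=np.clip(b['pixels'][110:180,255:365].astype(float)*1.8,0,255).astype(np.uint8)
d=cv2.resize(d,None,fx=2.4,fy=2.4,interpolation=cv2.INTER_CUBIC)
o=np.zeros((575,525+264,3),np.uint8);o[:,:525]=c;o[:168,525:]=d
cv2.imwrite('pics/c1.png',o)
for n,u,v in[('dl',190,288),('dr',249,290),('ring',256,238),('bare',388,328),('ball',218,361),('blk',231,345),('b1',391,234),('b2',498,236),('b3',498,331),('mug',187,225),('salt',142,353)]:
    print(n,world(a,u/1.5,v/1.5).round(1))
# height profile across discs
for u0 in(190,249):
    print([tuple(world(a,u,(288.5)/1.5).round(0)[[1,2]]) for u in np.arange(u0/1.5-13,u0/1.5+14,2)])
E
```

```text
dl [532.8 394.7  11.8]
dr [528.2 271.2   2.8]
ring [641.2 257.6  -0.9]
bare [443.2 -24.9  24.4]
ball [377.7 312.5 106.4]
blk [410.6 301.5  36.5]
b1 [639.3 -33.1  44.8]
b2 [ 633.2 -257.7   44.4]
b3 [ 433.9 -253.    43.1]
mug [669.7 404.9   5.5]
salt [395.3 472.2  77.4]
[(np.float64(440.0), np.float64(-0.0)), (np.float64(432.0), np.float64(2.0)), (np.float64(425.0), np.float64(7.0)), (np.float64(418.0), np.float64(7.0)), (np.float64(412.0), np.float64(8.0)), (np.float64(405.0), np.float64(7.0)), (np.float64(398.0), np.float64(11.0)), (np.float64(391.0), np.float64(12.0)), (np.float64(386.0), np.float64(9.0)), (np.float64(380.0), np.float64(9.0)), (np.float64(373.0), np.float64(9.0)), (np.float64(367.0), np.float64(9.0)), (np.float64(362.0), np.float64(0.0)), (np.float64(356.0), np.float64(-1.0))]
[(np.float64(313.0), np.float64(3.0)), (np.float64(305.0), np.float64(8.0)), (np.float64(300.0), np.float64(4.0)), (np.float64(294.0), np.float64(2.0)), (np.float64(287.0), np.float64(3.0)), (np.float64(281.0), np.float64(-0.0)), (np.float64(275.0), np.float64(0.0)), (np.float64(268.0), np.float64(1.0)), (np.float64(262.0), np.float64(2.0)), (np.float64(255.0), np.float64(2.0)), (np.float64(249.0), np.float64(2.0)), (np.float64(241.0), np.float64(8.0)), (np.float64(236.0), np.float64(4.0)), (np.float64(230.0), np.float64(1.0))]
```

View pics/c1.png

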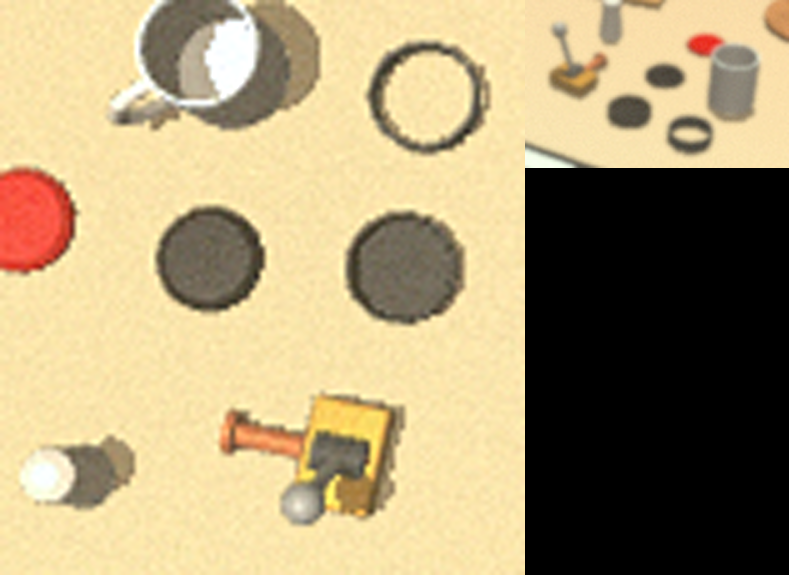

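The left disc (190,288) is solid, with a flat top about 10 mm up, so it's the cap. The right disc has a floor at about 2 mm and a raised rim, so it's the jar lid. Next I'll refine the positions.

```bash
python3 - <<'E'
from h import *
a=load('top0');b=load('sc0')
def blob(s,m,z,n):
    k,l,st,c=cv2.connectedComponentsWithStats(m.astype(np.uint8))
    i=1+np.argmax(st[1:,4]); print(n,c[i].round(1),st[i].tolist(),world(s,*c[i],z=z).round(1))
g=a['pixels'].max(2)
m=np.zeros(g.shape,bool);m[178:207,112:142]=g[178:207,112:142]<80;blob(a,m,6,'cap')
# scene check
for n,u,v,z in[('cap sc',470/1.5,212/1.5,10),('bare sc',362/1.5,288/1.5,34)]:print(n,world(b,u,v,z=z).round(1))
crop(a,'pics/c2.png',236,196,282,242,8)
cs=[(318,397),(392,405),(374,515)]
P=[world(a,85+u/5,140+v/5,z=25) for u,v in cs];print('corners',[p.round(1) for p in P])
e=P[1]-P[2];print('yaw',np.arctan2(e[1],e[0]),np.linalg.norm(e)); f=P[0]-P[1];print('yaw',np.arctan2(-f[0],f[1]),np.linalg.norm(f));print('ctr',(P[0]+P[2])/2)
print('ball',world(a,85+302/5,140+502/5,z=95).round(1))
p1=world(a,85+232/5,140+430/5,z=12);p2=world(a,85+300/5,140+442/5,z=12);print('pipe',p1,p2)
print('ball sc',world(b,404/1.5,183/1.5,z=95).round(1),world(b,404/1.5,183/1.5))
caps=[(391,234),(498,236),(498,331)]
for q in caps:print(world(a,q[0]/1.5,q[1]/1.5,z=43.5).round(1))
c=np.clip(b['pixels'][110:155,255:300].astype(float)*1.7,0,255).astype(np.uint8);cv2.imwrite('pics/c3.png',cv2.resize(c,None,fx=8,fy=8,interpolation=cv2.INTER_CUBIC))
x=cv2.imread('pics/c2.png');y=cv2.imread('pics/c3.png');o=np.zeros((368,760,3),np.uint8);o[:,:368]=np.clip(x*1.5,0,255);o[:360,400:]=y;cv2.imwrite('pics/c4.png',o)
E
```

```text
cap [126.7 191.4] [116, 181, 22, 21, 345] [535.5 396.2   6. ]
cap sc [539.9 390.5  10. ]
bare sc [455.3 -37.   34. ]
corners [array([444.2, 321.1,  25. ]), array([438.8, 274.6,  25. ]), array([370.1, 285.3,  25. ])]
yaw -0.15423431977654323 69.52503960310655
yaw -0.11732507731275058 46.83145137720702
ctr [407.15266861 303.20862558  25.        ]
ball [378.5 314.8  95. ]
pipe [424.47074135 378.06807467  12.        ] [416.46372323 334.9918694   12.        ]
ball sc [378.1 318.   95. ] [383.83152333 307.10657748 102.69335729]
[639.6 -33.1  43.5]
[ 633.3 -257.8   43.5]
[ 433.9 -252.9   43.5]
```

View pics/c4.png

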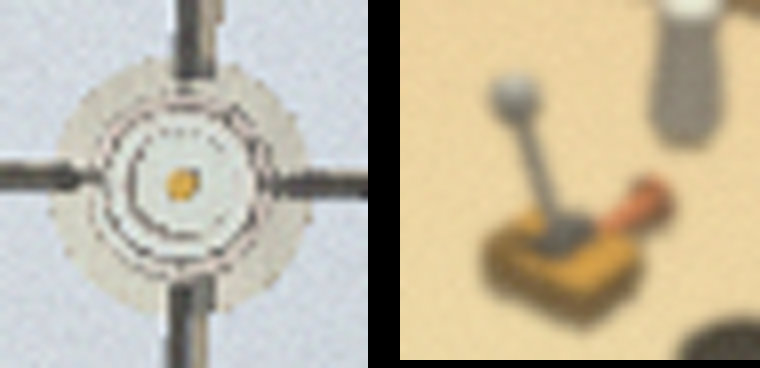

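Bare burner, seen from above: brass jet in the middle, at about (441,-27). Lever: pivot about (407,306), yaw about -0.16, ball about (378,315). I'll close the gripper and go round behind the lever at z 250.

Emit:
move_arm(
  claw=[0,0,0,0,0],
  linear=[
    [0.12,0.2,0],
    [0.12,0.2,0],
    [0.12,0.2,0],
    [0.12,0.2,0],
    [0.12,0.2,0],
  ],
  dr=[
    [0,0,-0.086],
    [0,0,-0.086],
    [0,0,-0.086],
    [0,0,-0.086],
    [0,0,-0.086],
  ],
)

```text
t: 0.52
position: [238.7, -351.9, 249.7]
eef_rot: [[0.986, -0.168, -0.0], [-0.168, -0.986, 0.001], [-0.0, -0.001, -1.0]]
wrist_force: [0.1, -0.9, 0.2]
finger_gap: 0.3
grip_force: 0.0
```

Emit:
move_arm(
  claw=[0,0,0,0,0],
  linear=[
    [0.12,0.2,0],
    [0.12,0.2,0],
    [0.12,0.2,0],
    [0.12,0.2,0],
    [0.12,0.2,0],
  ],
  dr=[
    [0,0,0],
    [0,0,0],
    [0,0,0],
    [0,0,0],
    [0,0,0],
  ],
)

```text
t: 0.93
position: [328.8, -201.9, 249.9]
eef_rot: [[0.987, -0.163, 0.0], [-0.163, -0.987, 0.0], [0.0, -0.0, -1.0]]
wrist_force: [1.3, -0.4, 0.2]
finger_gap: 0.001
grip_force: 0.0
```

Emit:
move_arm(
  claw=[0,0,0,0,0],
  linear=[
    [0.12,0.2,0],
    [0.12,0.2,0],
    [0.12,0.2,0],
    [0,0.2,0],
    [0,0.2,0],
  ],
  dr=[
    [0,0,0],
    [0,0,0],
    [0,0,0],
    [0,0,0],
    [0,0,0],
  ],
)

```text
t: 1.35
position: [381.9, -57.3, 249.6]
eef_rot: [[0.988, -0.152, 0.0], [-0.152, -0.988, 0.005], [-0.001, -0.005, -1.0]]
wrist_force: [-0.3, 0.5, 0.4]
finger_gap: -0.0
grip_force: 0.0
```

Emit:
move_arm(
  claw=[0,0,0,0,0],
  linear=[
    [-0.04,0.25,0],
    [-0.04,0.25,0],
    [-0.04,0.25,0],
    [-0.04,0.25,0],
    [-0.04,0.25,0],
  ],
  dr=[
    [0,0,0],
    [0,0,0],
    [0,0,0],
    [0,0,0],
    [0,0,0],
  ],
)

```text
t: 1.77
position: [340.3, 13.8, 250.1]
eef_rot: [[0.999, -0.042, 0.003], [-0.043, -0.994, 0.099], [-0.001, -0.099, -0.995]]
wrist_force: [0.5, 0.4, 0.2]
finger_gap: 0.001
grip_force: 0.0
```

Emit:
move_arm(
  claw=[0,0,0,0,0],
  linear=[
    [-0.04,0.25,0],
    [-0.04,0.25,0],
    [-0.04,0.25,0],
    [-0.04,0.25,0],
    [0,0.25,0],
  ],
  dr=[
    [0,0,0],
    [0,0,0],
    [0,0,0],
    [0,0,0],
    [0,0,0],
  ],
)

```text
t: 2.18
position: [319.2, 78.8, 250.0]
eef_rot: [[0.997, 0.069, -0.016], [0.071, -0.978, 0.195], [-0.002, -0.195, -0.981]]
wrist_force: [-0.2, -0.4, 0.4]
finger_gap: -0.001
grip_force: 0.0
```

Emit:
move_arm(
  claw=[0,0,0,0,0],
  linear=[
    [0,0,-0.2],
    [0,0,-0.2],
    [0,0,-0.2],
    [0,0,-0.2],
    [0,0,-0.2],
  ],
  dr=[
    [0,0,0],
    [0,0,0],
    [0,0,0],
    [0,0,0],
    [0,0,0],
  ],
)

```text
t: 2.6
position: [320.6, 78.4, 98.8]
eef_rot: [[0.998, 0.069, -0.015], [0.07, -0.979, 0.194], [-0.001, -0.194, -0.981]]
wrist_force: [0.7, 0.4, -0.5]
finger_gap: 0.001
grip_force: 0.0
```

```bash
python3 - <<'E'
from h import *
a=snap('top','top1');b=snap('scene','sc1')
o=readout.observe();print(o['t'],o['position'],o['joint_positions'])
p=np.clip(a['pixels'][190:270,105:205].astype(float)*1.7,0,255).astype(np.uint8)
q=np.clip(b['pixels'][80:160,230:330].astype(float)*1.7,0,255).astype(np.uint8)
cv2.imwrite('pics/d1.png',cv2.resize(np.hstack([p,q]),None,fx=4,fy=4,interpolation=cv2.INTER_CUBIC))
E
```

```text
2.7 [317.80080979  78.05922504  97.08234432] [ 0.06925526  0.0292537  -0.71096918  0.83931291  0.19519876  3.14058542]
```

View pics/d1.png

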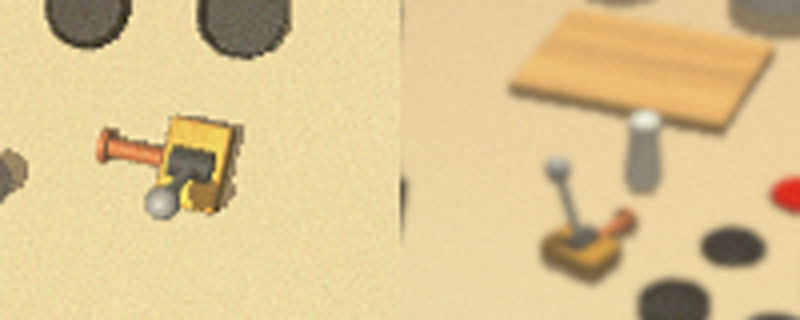

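The lever and its block stand free. The wrist ran into its last-joint limit (q6 = 3.14), which tilted the tool. I'll raise it and unwind to the equivalent grasp yaw, half a turn away.

Emit:
move_arm(
  claw=[0,0,0,0,0],
  linear=[
    [0,0,0.2],
    [0,0,0.2],
    [0,0,0.2],
    [0,0,0.2],
    [0,0,0.2],
  ],
  dr=[
    [0,0,0.11],
    [0,0,0.11],
    [0,0,0.11],
    [0,0,0.11],
    [0,0,0.11],
  ],
)

```text
t: 3.12
position: [320.4, 78.1, 253.5]
eef_rot: [[0.795, 0.595, -0.117], [0.606, -0.78, 0.154], [-0.0, -0.193, -0.981]]
wrist_force: [1.0, -0.3, -0.5]
finger_gap: -0.001
grip_force: 0.0
```

```bash
cat > tilt.py <<'E'
from h import *
from scipy.spatial.transform import Rotation as Ro
import sys
o=readout.observe();R=np.array(o['eef_rot']);z=R[:,2]
ax=np.cross(z,[0,0,-1]);v=ax/np.linalg.norm(ax)*np.arccos(np.clip(-z[2],-1,1))
R2=Ro.from_rotvec(v).as_matrix()@R;y=np.arctan2(R2[1,0],R2[0,0])
print('t',o['t'],'pos',np.round(o['position'],1),'q',np.round(o['joint_positions'],2),'tilt dr',(v/np.pi*3).round(3),'yaw',y.round(3),'F',np.round(o['wrist_force'],1))
if len(sys.argv)>1:print('need',((np.array(eval(sys.argv[1]))-o['position'])/150).round(3))
E
python3 tilt.py
```

```text
t 3.1167 pos [320.4  78.1 253.5] q [ 0.1  -0.03 -0.33  1.37  0.16  2.58] tilt dr [-0.148 -0.113 -0.   ] yaw 0.651 F [ 1.  -0.3 -0.5]
```

Emit:
move_arm(
  claw=[0,0,0,0,0],
  linear=[
    [0,0.1,0],
    [0,0.1,0],
    [0,0.1,0],
    [0,0.1,0],
    [0,0.1,0],
  ],
  dr=[
    [-0.074,-0.057,0],
    [-0.074,-0.057,0],
    [0,0,0.11],
    [0,0,0.11],
    [0,0,0.11],
  ],
)

```text
t: 3.53
position: [320.1, 154.3, 252.2]
eef_rot: [[0.542, 0.84, 0.003], [0.84, -0.542, 0.001], [0.003, 0.002, -1.0]]
wrist_force: [1.5, 0.0, -0.1]
finger_gap: 0.0
grip_force: 0.0
```

Emit:
move_arm(
  claw=[0,0,0,0,0],
  linear=[
    [0,0.1,0],
    [0,0.1,0],
    [0,0.1,0],
    [0,0.1,0],
    [0,0.1,0],
  ],
  dr=[
    [0,0,0.11],
    [0,0,0.11],
    [0,0,0.11],
    [0,0,0.11],
    [0,0,0.11],
  ],
)

```text
t: 3.95
position: [320.2, 229.1, 251.9]
eef_rot: [[-0.002, 1.0, 0.002], [1.0, 0.002, 0.002], [0.002, 0.002, -1.0]]
wrist_force: [0.1, -0.7, 0.5]
finger_gap: 0.001
grip_force: 0.0
```

Emit:
move_arm(
  claw=[0,0,0,0,0],
  linear=[
    [0,0.1,0],
    [0,0.1,0],
    [0,0.1,0],
    [0,0.1,0],
    [0,0.1,0],
  ],
  dr=[
    [0,0,0.11],
    [0,0,0.11],
    [0,0,0.11],
    [0,0,0.11],
    [0,0,0.11],
  ],
)

```text
t: 4.37
position: [320.1, 304.1, 251.9]
eef_rot: [[-0.546, 0.837, 0.001], [0.837, 0.546, 0.002], [0.001, 0.002, -1.0]]
wrist_force: [0.4, -0.0, 0.8]
finger_gap: -0.0
grip_force: 0.0
```

Emit:
move_arm(
  claw=[0,0,0,0,0],
  linear=[
    [0,0.03,0],
    [0,0.03,0],
    [0,0.03,0],
    [0,0.03,0],
    [0,0,0],
  ],
  dr=[
    [0,0,0.11],
    [0,0,0.11],
    [0,0,0.11],
    [0,0,0.11],
    [0,0,0.11],
  ],
)

```text
t: 4.78
position: [320.2, 322.0, 251.8]
eef_rot: [[-0.915, 0.404, 0.001], [0.404, 0.915, 0.003], [0.001, 0.003, -1.0]]
wrist_force: [0.0, -0.6, -0.3]
finger_gap: 0.001
grip_force: 0.0
```

```bash
python3 tilt.py '[325,322,99]'
```

```text
t 4.7833 pos [320.2 322.  251.8] q [ 0.79  0.11 -0.16  1.29  0.    1.2 ] tilt dr [-0.003  0.001  0.   ] yaw 2.725 F [ 0.  -0.6 -0.3]
need [ 0.032 -0.    -1.019]
```

Emit:
move_arm(
  claw=[0,0,0,0,0],
  linear=[
    [0,0,-0.2],
    [0,0,-0.2],
    [0,0,-0.2],
    [0,0,-0.2],
    [0,0,-0.2],
  ],
  dr=[
    [0,0,0.08],
    [0,0,0.08],
    [0,0,0.08],
    [0,0,0],
    [0,0,0],
  ],
)

```text
t: 5.2
position: [320.6, 321.8, 100.6]
eef_rot: [[-0.985, 0.17, 0.001], [0.17, 0.985, 0.003], [-0.0, 0.003, -1.0]]
wrist_force: [-0.1, -0.2, -0.4]
finger_gap: -0.002
grip_force: 0.0
```

Emit:
move_arm(
  claw=[0,0,0,0],
  linear=[
    [0.06,-0.01,-0.01],
    [0.06,-0.01,0],
    [0,0,0],
    [0,0,0],
  ],
  dr=[
    [0,0,0],
    [0,0,0],
    [0,0,0],
    [0,0,0],
  ],
)

```text
t: 5.53
position: [340.2, 318.8, 100.7]
eef_rot: [[-0.985, 0.172, 0.002], [0.172, 0.985, 0.004], [-0.002, 0.004, -1.0]]
wrist_force: [0.1, -0.3, -0.1]
finger_gap: -0.001
grip_force: 0.0
```

```bash
python3 tilt.py '[421,306,99]'; python3 - <<'E'
from h import *
a=snap('top','top1');b=snap('scene','sc1')
p=np.clip(a['pixels'][190:270,105:205].astype(float)*1.7,0,255).astype(np.uint8)
q=np.clip(b['pixels'][80:160,220:320].astype(float)*1.7,0,255).astype(np.uint8)
cv2.imwrite('pics/d2.png',cv2.resize(np.hstack([p,q]),None,fx=4,fy=4,interpolation=cv2.INTER_CUBIC))
E
```

```text
t 5.5333 pos [340.2 318.8 100.7] q [ 0.75  0.24 -0.42  0.91  0.    0.93] tilt dr [-0.003  0.002  0.   ] yaw 2.969 F [ 0.1 -0.3 -0.1]
need [ 0.539 -0.085 -0.011]
```

View pics/d2.png

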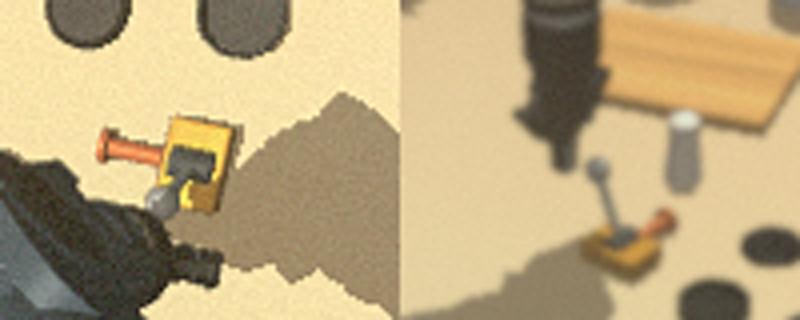

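The closed fingers are just behind the ball and lined up with it. Now I'll push along the block's +x.

Emit:
move_arm(
  claw=[0,0,0,0,0],
  linear=[
    [0.07,-0.012,0],
    [0.07,-0.012,0],
    [0.07,-0.012,0],
    [0.07,-0.012,0],
    [0.07,-0.012,0],
  ],
  dr=[
    [0,0,0],
    [0,0,0],
    [0,0,0],
    [0,0,0],
    [0,0,0],
  ],
)

```text
t: 6.05
position: [392.0, 308.4, 98.6]
eef_rot: [[-0.985, 0.171, -0.0], [0.171, 0.985, 0.001], [0.0, 0.001, -1.0]]
wrist_force: [-2.4, 0.1, 1.8]
finger_gap: -0.0
grip_force: 1.4
```

Emit:
move_arm(
  claw=[0,0,0],
  linear=[
    [0.04,-0.007,0],
    [0.04,-0.007,0],
    [0.04,-0.007,0],
  ],
  dr=[
    [0,0,0],
    [0,0,0],
    [0,0,0],
  ],
)

```text
t: 6.3
position: [409.1, 304.9, 98.0]
eef_rot: [[-0.985, 0.172, -0.001], [0.172, 0.985, 0.0], [0.001, -0.0, -1.0]]
wrist_force: [-2.8, -0.3, -2.2]
finger_gap: -0.0
grip_force: 1.4
```

Emit:
move_arm(
  claw=[0,0],
  linear=[
    [0.03,-0.005,0],
    [0.02,-0.003,0],
  ],
  dr=[
    [0,0,0],
    [0,0,0],
  ],
)

```text
t: 6.47
position: [416.4, 303.9, 98.0]
eef_rot: [[-0.985, 0.171, -0.001], [0.171, 0.985, 0.0], [0.001, 0.0, -1.0]]
wrist_force: [-2.7, -0.0, -2.4]
finger_gap: -0.001
grip_force: 1.5
```

Emit:
move_arm(
  claw=[0,0],
  linear=[
    [0.02,-0.003,0],
    [0.0,0,0],
  ],
  dr=[
    [0,0,0],
    [0,0,0],
  ],
)

```text
t: 6.63
position: [419.6, 303.8, 98.3]
eef_rot: [[-0.985, 0.171, -0.0], [0.171, 0.985, 0.001], [0.0, 0.001, -1.0]]
wrist_force: [-2.0, -0.5, -1.3]
finger_gap: -0.002
grip_force: 0.6
```

Emit:
move_arm(
  claw=[0,0],
  linear=[
    [0.02,-0.003,0],
    [0.0,0,0],
  ],
  dr=[
    [0,0,0],
    [0,0,0],
  ],
)

```text
t: 6.8
position: [421.9, 303.4, 98.4]
eef_rot: [[-0.985, 0.171, -0.001], [0.171, 0.985, 0.001], [0.001, 0.001, -1.0]]
wrist_force: [-4.2, -0.4, -1.1]
finger_gap: 0.002
grip_force: 1.9
```

Emit:
move_arm(
  claw=[0,0],
  linear=[
    [0.015,-0.002,0],
    [0.0,0,0],
  ],
  dr=[
    [0,0,0],
    [0,0,0],
  ],
)

```text
t: 6.97
position: [422.3, 303.3, 98.2]
eef_rot: [[-0.985, 0.17, -0.005], [0.17, 0.985, 0.002], [0.005, 0.001, -1.0]]
wrist_force: [-12.1, 2.5, 2.6]
finger_gap: 0.003
grip_force: 6.5
```

Force rose to 12 N at the predicted stop position. Back off, lift and go over towards the bare burner.

Emit:
move_arm(
  claw=[0,0,0,0,0],
  linear=[
    [-0.1,0.017,0],
    [-0.15,0.026,0],
    [0,0,0.2],
    [0,0,0.25],
    [0,0,0.25],
  ],
  dr=[
    [0,0,0],
    [0,0,0],
    [0,0,0],
    [0,0,0],
    [0,0,0],
  ],
)

```text
t: 7.38
position: [386.2, 309.6, 204.8]
eef_rot: [[-0.985, 0.17, 0.001], [0.17, 0.985, 0.001], [-0.001, 0.001, -1.0]]
wrist_force: [0.5, 1.3, -0.4]
finger_gap: 0.002
grip_force: 0.0
```

Emit:
move_arm(
  claw=[0,0,0,0,0],
  linear=[
    [0.04,-0.23,0],
    [0.04,-0.23,0],
    [0.04,-0.23,0],
    [0.04,-0.23,0],
    [0.04,-0.23,0],
  ],
  dr=[
    [0,0,0],
    [0,0,0],
    [0,0,0],
    [0,0,0],
    [0,0,0],
  ],
)

```text
t: 7.8
position: [417.4, 136.0, 204.2]
eef_rot: [[-0.985, 0.17, 0.003], [0.17, 0.985, 0.001], [-0.003, 0.002, -1.0]]
wrist_force: [0.5, 0.5, -0.1]
finger_gap: 0.001
grip_force: 0.0
```

Emit:
move_arm(
  claw=[0,0,0,0,0],
  linear=[
    [0.04,-0.23,0],
    [0.04,-0.23,0],
    [0.04,-0.23,0],
    [0.04,-0.23,0],
    [0,0,0],
  ],
  dr=[
    [0,0,0],
    [0,0,0],
    [0,0,0],
    [0,0,0],
    [0,0,0],
  ],
)

```text
t: 8.22
position: [442.3, -5.4, 204.1]
eef_rot: [[-0.984, 0.176, 0.003], [0.176, 0.984, -0.002], [-0.004, -0.001, -1.0]]
wrist_force: [0.1, 1.0, 0.6]
finger_gap: -0.001
grip_force: 0.0
```

```bash
python3 tilt.py '[441,-27,71]'; python3 - <<'E'
from h import *
a=snap('top','top2');b=snap('scene','sc2')
p=np.clip(a['pixels'][170:270,105:205].astype(float)*1.7,0,255).astype(np.uint8)
q=np.clip(b['pixels'][110:210,190:290].astype(float)*1.7,0,255).astype(np.uint8)
cv2.imwrite('pics/d3.png',cv2.resize(np.hstack([p,q]),None,fx=4,fy=4,interpolation=cv2.INTER_CUBIC))
for X in [(441,-27,34),(535.5,396,10),(445,301,92)]:
    for s in(a,b):
        c=s['K']@(np.array(s['R'])@np.array(X)+s['t']);print(X,(c[:2]/c[2]).round(1))
E
```

```text
t 8.2167 pos [442.3  -5.4 204.1] q [-0.01  0.12 -0.29  1.16 -0.    0.17] tilt dr [0.001 0.003 0.   ] yaw 2.965 F [0.1 1.  0.6]
need [-0.008 -0.144 -0.888]
(441, -27, 34) [259.4 219.2]
(441, -27, 34) [239.2 189.1]
(535.5, 396, 10) [126.4 191.2]
(535.5, 396, 10) [312.9 140.4]
(445, 301, 92) [150.5 218.1]
(445, 301, 92) [282.7 129. ]
```

View pics/d3.png

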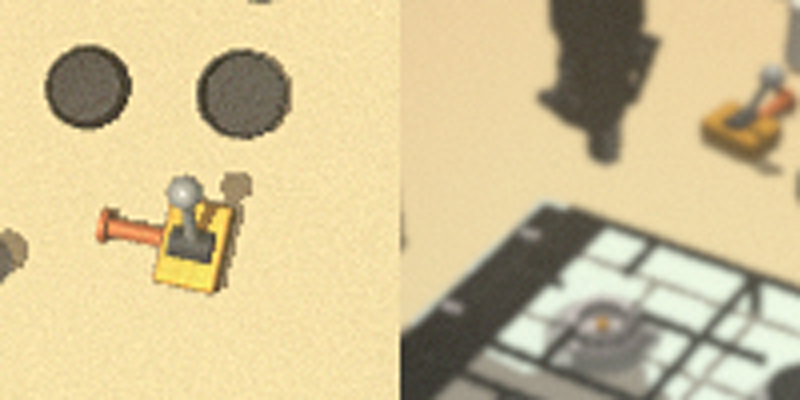

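The lever is shut: its ball is at (150.8,217.5), predicted (150.5,218.1). The burner estimate agrees in both views. Now I'll centre over the burner, go down and hold.

Emit:
move_arm(
  claw=[0,0,0,0,0],
  linear=[
    [-0.008,-0.144,0],
    [0,0,-0.2],
    [0,0,-0.2],
    [0,0,-0.2],
    [0,0,-0.15],
  ],
  dr=[
    [0,0,0],
    [0,0,0],
    [0,0,0],
    [0,0,0],
    [0,0,0],
  ],
)

```text
t: 8.73
position: [439.2, -21.2, 89.5]
eef_rot: [[-0.986, 0.17, 0.0], [0.17, 0.986, 0.001], [-0.0, 0.001, -1.0]]
wrist_force: [-1.5, 0.1, -1.0]
finger_gap: 0.004
grip_force: 0.0
```

Emit:
move_arm(
  claw=[0,0,0],
  linear=[
    [0,0,-0.07],
    [0,0,-0.06],
    [0,0,0],
  ],
  dr=[
    [0,0,0],
    [0,0,0],
    [0,0,0],
  ],
)

```text
t: 8.98
position: [439.1, -21.4, 70.4]
eef_rot: [[-0.986, 0.169, -0.002], [0.169, 0.986, 0.001], [0.002, 0.001, -1.0]]
wrist_force: [-1.1, 0.0, -0.7]
finger_gap: 0.0
grip_force: 0.0
```

```bash
python3 tilt.py '[441,-27,71]'; python3 - <<'E'
from h import *
a=snap('top','top3');b=snap('scene','sc3')
p=np.clip(a['pixels'][170:270,210:310].astype(float)*1.7,0,255).astype(np.uint8)
q=np.clip(b['pixels'][130:230,190:290].astype(float)*1.7,0,255).astype(np.uint8)
cv2.imwrite('pics/d4.png',cv2.resize(np.hstack([p,q]),None,fx=4,fy=4,interpolation=cv2.INTER_CUBIC))
E
```

```text
t 8.9833 pos [439.1 -21.4  70.4] q [-0.05  0.24 -0.52  0.82  0.    0.12] tilt dr [-0.001 -0.002 -0.   ] yaw 2.971 F [-1.1  0.  -0.7]
need [ 0.012 -0.037  0.004]
```

View pics/d4.png

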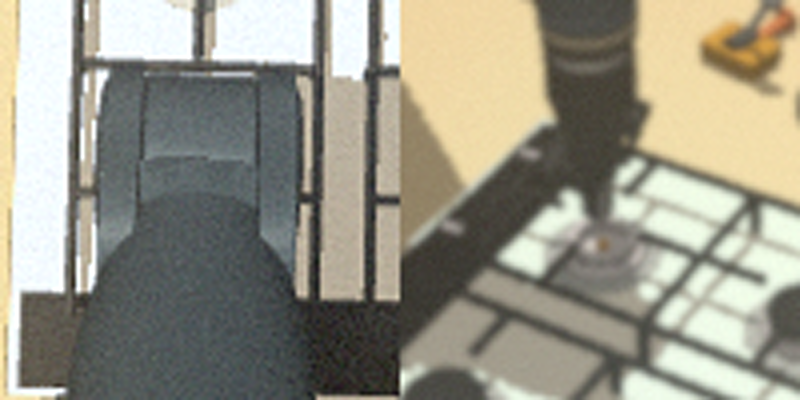

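The fingertips are just above the crown, about 6 mm off towards +y. I'll correct that, lower slightly and hold for over 2 s.

Emit:
move_arm(
  claw=[0,0,0,0,0],
  linear=[
    [0.012,-0.037,0],
    [0,0,-0.03],
    [0,0,0],
    [0,0,0],
    [0,0,0],
  ],
  dr=[
    [0,0,0],
    [0,0,0],
    [0,0,0],
    [0,0,0],
    [0,0,0],
  ],
)

```text
t: 9.5
position: [441.7, -28.2, 67.1]
eef_rot: [[-0.985, 0.171, 0.0], [0.171, 0.985, 0.001], [0.0, 0.001, -1.0]]
wrist_force: [0.1, 0.2, 0.3]
finger_gap: -0.0
grip_force: 0.0
```

Emit:
move_arm(
  claw=[0,0,0,0,0],
  linear=[
    [0,0,0],
    [0,0,0],
    [0,0,0],
    [0,0,0],
    [0,0,0],
  ],
  dr=[
    [0,0,0],
    [0,0,0],
    [0,0,0],
    [0,0,0],
    [0,0,0],
  ],
)

```text
t: 9.92
position: [441.6, -28.1, 67.0]
eef_rot: [[-0.985, 0.171, -0.0], [0.171, 0.985, 0.001], [0.0, 0.001, -1.0]]
wrist_force: [-0.4, -0.5, -0.4]
finger_gap: -0.001
grip_force: 0.0
```

Emit:
move_arm(
  claw=[0,0,0,0,0],
  linear=[
    [0,0,0],
    [0,0,0],
    [0,0,0],
    [0,0,0],
    [0,0,0],
  ],
  dr=[
    [0,0,0],
    [0,0,0],
    [0,0,0],
    [0,0,0],
    [0,0,0],
  ],
)

```text
t: 10.33
position: [441.6, -28.1, 67.0]
eef_rot: [[-0.985, 0.171, -0.0], [0.171, 0.985, 0.001], [0.0, 0.001, -1.0]]
wrist_force: [0.1, -0.5, -0.2]
finger_gap: -0.001
grip_force: 0.0
```

Emit:
move_arm(
  claw=[0,0,0,0,0],
  linear=[
    [0,0,0],
    [0,0,0],
    [0,0,0],
    [0,0,0],
    [0,0,0],
  ],
  dr=[
    [0,0,0],
    [0,0,0],
    [0,0,0],
    [0,0,0],
    [0,0,0],
  ],
)

```text
t: 10.75
position: [441.6, -28.1, 67.0]
eef_rot: [[-0.985, 0.171, -0.0], [0.171, 0.985, 0.001], [0.0, 0.001, -1.0]]
wrist_force: [-0.6, 0.2, -0.0]
finger_gap: -0.002
grip_force: 0.0
```

Emit:
move_arm(
  claw=[0,0,0,0,0],
  linear=[
    [0,0,0],
    [0,0,0],
    [0,0,0],
    [0,0,0],
    [0,0,0],
  ],
  dr=[
    [0,0,0],
    [0,0,0],
    [0,0,0],
    [0,0,0],
    [0,0,0],
  ],
)

```text
t: 11.17
position: [441.7, -28.0, 67.0]
eef_rot: [[-0.985, 0.171, -0.0], [0.171, 0.985, 0.001], [0.0, 0.001, -1.0]]
wrist_force: [-0.8, -0.7, 1.3]
finger_gap: -0.001
grip_force: 0.0
```

Emit:
move_arm(
  claw=[0,0,0,0,0],
  linear=[
    [0,0,0],
    [0,0,0],
    [0,0,0],
    [0,0,0],
    [0,0,0],
  ],
  dr=[
    [0,0,0],
    [0,0,0],
    [0,0,0],
    [0,0,0],
    [0,0,0],
  ],
)

```text
t: 11.58
position: [441.6, -28.1, 67.0]
eef_rot: [[-0.985, 0.171, -0.0], [0.171, 0.985, 0.001], [0.0, 0.001, -1.0]]
wrist_force: [0.2, -0.4, -0.2]
finger_gap: 0.002
grip_force: 0.0
```

Emit:
move_arm(
  claw=[0,0,0,0,0],
  linear=[
    [0,0,0],
    [0,0,0],
    [0,0,0],
    [0,0,0],
    [0,0,0],
  ],
  dr=[
    [0,0,0],
    [0,0,0],
    [0,0,0],
    [0,0,0],
    [0,0,0],
  ],
)

```text
t: 12.0
position: [441.7, -28.1, 67.0]
eef_rot: [[-0.985, 0.171, -0.0], [0.171, 0.985, 0.001], [0.0, 0.001, -1.0]]
wrist_force: [0.6, -0.3, 0.8]
finger_gap: -0.002
grip_force: 0.0
```

Emit:
move_arm(
  claw=[0,0,0,0,0],
  linear=[
    [0,0,0.1],
    [0,0,0.2],
    [0,0,0.25],
    [0,0,0.25],
    [0,0,0.2],
  ],
  dr=[
    [0,0,0],
    [0,0,0],
    [0,0,0],
    [0,0,0],
    [0,0,0],
  ],
)

```text
t: 12.42
position: [441.7, -28.1, 219.6]
eef_rot: [[-0.985, 0.171, 0.001], [0.171, 0.985, 0.001], [-0.001, 0.001, -1.0]]
wrist_force: [1.3, -0.4, -0.2]
finger_gap: 0.0
grip_force: 0.0
```

Emit:
move_arm(
  claw=[0,0,0,0,0],
  linear=[
    [0.05,0.23,0],
    [0.05,0.23,0],
    [0.05,0.23,0],
    [0.05,0.23,0],
    [0.05,0.23,0],
  ],
  dr=[
    [0,0,0],
    [0,0,0],
    [0,0,0],
    [0,0,0],
    [0,0,0],
  ],
)

```text
t: 12.83
position: [479.2, 146.1, 217.2]
eef_rot: [[-0.985, 0.171, 0.0], [0.171, 0.985, 0.001], [-0.0, 0.001, -1.0]]
wrist_force: [1.2, -0.1, 0.2]
finger_gap: 0.001
grip_force: 0.0
```

Emit:
move_arm(
  claw=[0,0,0,0,0],
  linear=[
    [0.05,0.23,0],
    [0.05,0.23,0],
    [0.05,0.23,0],
    [0.05,0.23,0],
    [0.05,0.23,0],
  ],
  dr=[
    [0,0,0],
    [0,0,0],
    [0,0,0],
    [0,0,0],
    [0,0,0],
  ],
)

```text
t: 13.25
position: [516.6, 318.8, 216.8]
eef_rot: [[-0.985, 0.171, -0.0], [0.171, 0.985, 0.001], [0.0, 0.001, -1.0]]
wrist_force: [0.5, -1.1, -0.4]
finger_gap: -0.003
grip_force: 0.0
```

Emit:
move_arm(
  claw=[0,0,0,0,0],
  linear=[
    [0.05,0.2,0],
    [0.05,0.15,0],
    [0.03,0.05,0],
    [0,0,0],
    [0,0,0],
  ],
  dr=[
    [0,0,0],
    [0,0,0],
    [0,0,0],
    [0,0,0],
    [0,0,0],
  ],
)

```text
t: 13.67
position: [535.9, 376.4, 216.4]
eef_rot: [[-0.985, 0.171, -0.001], [0.171, 0.985, 0.0], [0.001, -0.0, -1.0]]
wrist_force: [-0.5, 0.3, -0.5]
finger_gap: 0.003
grip_force: 0.0
```

```bash
python3 tilt.py '[535.5,396,43]'
```

```text
t 13.6667 pos [535.9 376.4 216.4] q [0.61 0.48 0.26 1.36 0.   0.78] tilt dr [-0.    -0.001 -0.   ] yaw 2.97 F [-0.5  0.3 -0.5]
need [-0.003  0.13  -1.156]
```

Emit:
move_arm(
  claw=[0,0,0,0,0],
  linear=[
    [0,0.13,0],
    [0,0,0],
    [0,0,-0.25],
    [0,0,-0.25],
    [0,0,-0.25],
  ],
  dr=[
    [0,0,0],
    [0,0,0],
    [0,0,0],
    [0,0,0],
    [0,0,0],
  ],
)

```text
t: 14.08
position: [536.3, 394.9, 104.5]
eef_rot: [[-0.985, 0.172, 0.002], [0.172, 0.985, 0.002], [-0.001, 0.002, -1.0]]
wrist_force: [0.4, 0.8, -0.9]
finger_gap: -0.003
grip_force: 0.0
```

Emit:
move_arm(
  claw=[0,0,0,0,0],
  linear=[
    [0,0,-0.2],
    [0,0,-0.1],
    [0,0,-0.07],
    [0,0,0],
    [0,0,0],
  ],
  dr=[
    [0,0,0],
    [0,0,0],
    [0,0,0],
    [0,0,0],
    [0,0,0],
  ],
)

```text
t: 14.5
position: [536.4, 395.7, 49.8]
eef_rot: [[-0.985, 0.172, 0.0], [0.172, 0.985, 0.001], [-0.0, 0.001, -1.0]]
wrist_force: [0.3, 1.0, 0.5]
finger_gap: 0.001
grip_force: 0.0
```

```bash
python3 tilt.py '[535.5,396,43]'; python3 - <<'E'
from h import *
a=snap('top','top4');b=snap('scene','sc4')
p=np.clip(a['pixels'][140:240,85:185].astype(float)*1.7,0,255).astype(np.uint8)
q=np.clip(b['pixels'][80:180,260:360].astype(float)*1.7,0,255).astype(np.uint8)
cv2.imwrite('pics/d5.png',cv2.resize(np.hstack([p,q]),None,fx=4,fy=4,interpolation=cv2.INTER_CUBIC))
E
```

```text
t 14.5 pos [536.4 395.7  49.8] q [0.64 0.59 0.02 1.   0.   0.81] tilt dr [-0.001  0.     0.   ] yaw 2.969 F [0.3 1.  0.5]
need [-0.006  0.002 -0.045]
```

View pics/d5.png

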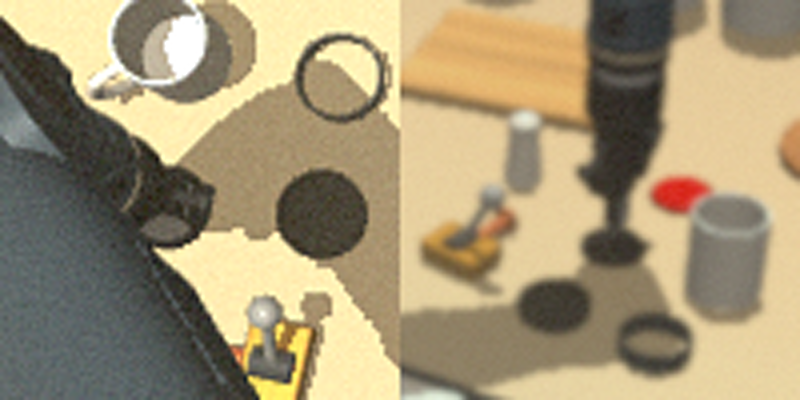

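The fingers point at the middle of the cap (scene crop, about (613,245)), and the lever is still over. I'll lower a few millimetres and hold.

Emit:
move_arm(
  claw=[0,0,0,0,0],
  linear=[
    [0,0,-0.04],
    [0,0,0],
    [0,0,0],
    [0,0,0],
    [0,0,0],
  ],
  dr=[
    [0,0,0],
    [0,0,0],
    [0,0,0],
    [0,0,0],
    [0,0,0],
  ],
)

```text
t: 15.02
position: [536.2, 396.6, 43.2]
eef_rot: [[-0.985, 0.171, 0.0], [0.171, 0.985, 0.001], [0.0, 0.001, -1.0]]
wrist_force: [-1.0, 0.5, -0.1]
finger_gap: 0.001
grip_force: 0.0
```

Emit:
move_arm(
  claw=[0,0,0,0,0],
  linear=[
    [0,0,0],
    [0,0,0],
    [0,0,0],
    [0,0,0],
    [0,0,0],
  ],
  dr=[
    [0,0,0],
    [0,0,0],
    [0,0,0],
    [0,0,0],
    [0,0,0],
  ],
)

```text
t: 15.43
position: [536.2, 396.4, 43.0]
eef_rot: [[-0.985, 0.171, -0.0], [0.171, 0.985, 0.001], [0.0, 0.001, -1.0]]
wrist_force: [-0.5, 0.8, -0.1]
finger_gap: 0.001
grip_force: 0.0
```

Emit:
move_arm(
  claw=[0,0,0,0,0],
  linear=[
    [0,0,0],
    [0,0,0],
    [0,0,0],
    [0,0,0],
    [0,0,0],
  ],
  dr=[
    [0,0,0],
    [0,0,0],
    [0,0,0],
    [0,0,0],
    [0,0,0],
  ],
)

```text
t: 15.85
position: [536.2, 396.4, 43.0]
eef_rot: [[-0.985, 0.171, -0.0], [0.171, 0.985, 0.001], [0.0, 0.001, -1.0]]
wrist_force: [-0.1, -0.6, 0.4]
finger_gap: 0.004
grip_force: 0.0
```

Emit:
move_arm(
  claw=[0,0,0,0,0],
  linear=[
    [0,0,0],
    [0,0,0],
    [0,0,0],
    [0,0,0],
    [0,0,0],
  ],
  dr=[
    [0,0,0],
    [0,0,0],
    [0,0,0],
    [0,0,0],
    [0,0,0],
  ],
)

```text
t: 16.27
position: [536.2, 396.5, 43.0]
eef_rot: [[-0.985, 0.171, -0.0], [0.171, 0.985, 0.001], [0.0, 0.001, -1.0]]
wrist_force: [0.2, 0.0, 0.4]
finger_gap: 0.0
grip_force: 0.0
```

Emit:
move_arm(
  claw=[0,0,0,0,0],
  linear=[
    [0,0,0],
    [0,0,0],
    [0,0,0],
    [0,0,0],
    [0,0,0],
  ],
  dr=[
    [0,0,0],
    [0,0,0],
    [0,0,0],
    [0,0,0],
    [0,0,0],
  ],
)

```text
t: 16.68
position: [536.2, 396.4, 43.0]
eef_rot: [[-0.985, 0.171, -0.0], [0.171, 0.985, 0.001], [0.0, 0.001, -1.0]]
wrist_force: [-0.3, 0.5, 0.4]
finger_gap: -0.001
grip_force: 0.0
```

Emit:
move_arm(
  claw=[0,0,0,0,0],
  linear=[
    [0,0,0],
    [0,0,0],
    [0,0,0],
    [0,0,0],
    [0,0,0],
  ],
  dr=[
    [0,0,0],
    [0,0,0],
    [0,0,0],
    [0,0,0],
    [0,0,0],
  ],
)

```text
t: 17.1
position: [536.1, 396.4, 43.0]
eef_rot: [[-0.985, 0.171, -0.0], [0.171, 0.985, 0.001], [0.0, 0.001, -1.0]]
wrist_force: [-0.3, 0.1, -0.9]
finger_gap: 0.002
grip_force: 0.0
```

Emit:
move_arm(
  claw=[0,0,0,0,0],
  linear=[
    [0,0,0],
    [0,0,0],
    [0,0,0],
    [0,0,0],
    [0,0,0],
  ],
  dr=[
    [0,0,0],
    [0,0,0],
    [0,0,0],
    [0,0,0],
    [0,0,0],
  ],
)

```text
t: 17.52
position: [536.1, 396.4, 42.9]
eef_rot: [[-0.985, 0.171, -0.0], [0.171, 0.985, 0.001], [0.0, 0.001, -1.0]]
wrist_force: [0.1, -0.6, 0.7]
finger_gap: -0.001
grip_force: 0.0
```

```bash
python3 tilt.py '[535.5,396,43]'; python3 -c "
from cell import finish_job
print(finish_job())"
```

```text
t 17.5167 pos [536.1 396.4  42.9] q [0.64 0.6  0.01 0.98 0.   0.81] tilt dr [-0.001 -0.    -0.   ] yaw 2.97 F [ 0.1 -0.6  0.7]
need [-0.004 -0.003  0.   ]
the job is handed in; nothing more can be done
None
```

I pushed the gas lever to its stop, pointed at the bare near-left burner for about 2.5 s, and handed the job in at 17.5 s still pointing at the missing cap; the lever was the only thing touched, as far as the force readings and pictures show.

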